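# Unfold and crank the strip roller

## Robot

A 6-joint arm with a two-finger parallel gripper is mounted at the origin on the work surface. World frame = base frame: x ahead of the robot, y to its left, z up, the work surface at z = 0. Lengths are in m, angles in rad, forces in N, time in s.
With the tool pointing down it reaches from about 0.3 to 0.825 m from the base axis. Payload 5.4 kg.
Tool frame: the origin (TCP) lies on the front face of the gripper's body, between the roots of the fingers; the fingertips stand 88 mm ahead of it and the grasp point (between the pads) lies 69 mm ahead of it; z points along the fingers, y is the line along which they close (so a half turn about z gives the same grasp; the last joint's range is limited). The gripper opens to 92 mm and grips with 3 to 60 N. Pads are 20 mm wide; open, the fingers measure 128 mm over their backs; the gripper's body (75 mm by 189 mm) begins 69 mm behind the grasp point.
Start: joints at [-1.449, 0.158, 1.597, -0, 1.386, -0.21], TCP at [0.187, -0.544, 0.303] pointing down, gripper open.
Joint ranges: [-2.91, 2.91], [-0.94, 2.29], [0.18, 2.7], [-1.29, 4.43], [0.17, 2.64], [-3, 3]. Speed limits (rad/s): [2.57, 2.57, 3.14, 3.14, 3.14, 3.14].

## Interface

Orientations are given as a 3x3 rotation matrix whose columns are the frame's x, y, z axes.
In Python, from station import robot gives the robot as it stands.
- The arm moves only by the tool send_rows, never from a script. Its argument "plan" is a list of rows, each an object of numbers: "claw": the opening, from 0 (shut) to 1 (fully open); "x", "y", "z": the shift along the tool's x, y, z in cm; "ax", "ay", "az": the turn, a rotation vector about the tool's x, y, z in degrees. A call has 1 to 10 rows; each row shifts and turns the commanded pose from where the row before left it, along the tool's axes as they then stand; what a row does not reach is not made up. A row lasts 1/10 s, in which the tool goes at most 50 mm and 8.59 degrees, less where a joint would pass 70% of its speed; a pose out of reach is approached as far as the arm can. A call is refused whole if a number of a shift passes 5 or a number of a turn 8.59, either way. A call with a gripper value outside its range is refused whole. The fingers move at their own pace and stop on an object; "squeeze" is the grip in N (left out, the last holds). Time passes only in rows, so rows that do not move let the fingers close. It gives the time, the measured TCP pose, the force and the opening at its end, in the units of the state.
- robot.state(): the state, without advancing time (a new reading comes with each control period).
- robot.read_camera(name): name is "scene" or "top" or "wrist"; returns the picture (384x512x3 uint8, blue, green, red); there is no depth.
- robot.camera_params(name): a dict with "mtx" (3x3 intrinsics, pixels), "dist_coeffs" ([k1, k2, p1, p2, k3] as OpenCV has them; the pictures are not rectified), "pose" (4x4, takes a point from camera to world coordinates). Camera axes: x right, y down, z forward; pixel columns grow to the right and rows downward; lengths in m; the calibration is good to about 2 mm. A picture is of the moment at which its call begins: read the wrist's pose just before it. camera_params takes no time and is no camera call; for the wrist camera it gives the pose at the moment of the call.
- robot.finish_job(): hands the job in, once; it reports no verdict.
The state is a dict: "time": time; "qpos": joint angles; "joint_vel": joint speeds; "tau": joint torques, N m; "position": TCP position; "tcp_rot": TCP orientation; "wrist_force": force on the tool from outside, world axes, zero at the start; "wrist_torque": the same for the moment, N m; "opening": opening from 0.0 (shut) to 1.0 (fully open).
Only numpy, scipy, OpenCV 4.12 (cv2) and the standard library are available. Lean on these libraries where they do the work, as an engineer would, in place of code of your own. Each camera call takes 0.05 s, during which the arm holds its last target. There are 200 camera calls.

## Task

On the organ-pipe maker's bench, bring the strip roller into use: it is the machine with the bare steel rolls and the curved metal strip between them. First unfold its hinged wooden grip from the crank arm until it stands fully upright; only then crank clockwise, seen from above, until the arm points at the steel index post on that machine's base, and let go with the grip still upright. Leave the other machine, the coiler with the flanged drum, alone.

Things in the scene. Friction and masses are not known exactly. Their poses are not given: they have to be found in the camera images.
- roller: strip roller, fixed: grey stepped base 150 x 140 x 45 mm with two bare steel rolls and, on its +x side, a curved grey metal strip between them; all these below 90 mm. Origin on the vertical crank axis at bench level, z up. A steel index post (14 mm thick, top at 100 mm) stands 125 mm from the axis in direction (0.416, 0.909) of its x, y
- roller_crank (a joint): crank arm, rad, clockwise from above: flat steel, 16 mm wide, top 116 mm over the bench (nut on the axis 118), ending at a hinge pin 100 mm from the axis. Points along (-cos q, sin q) of the roller's x, y; at the index post at 2.0. Stops at 0 and 2.4; starts at 0 to 0.6. Needs about 1.5 N at the grip, stays where left
- roller_fold (a joint): wooden grip, rad; 0: flat over the arm, free end towards the crank axis (starts at 0 to 0.12); 1.571: upright; stop 1.60. Level hinge pin across the arm, 130 mm over the bench, between steel cheeks 26 mm wide, 138 mm high. Grip 22 mm round, axis through the pin, 16 to 86 mm from it; spins freely on its axis. Needs 1 to 2 N, stays where left
- coiler_grip (a point): bystander to leave alone: middle of the folded grip (50 mm from its hinge pin, 130 mm over the bench) of the wire coiler, which has the same base, post, arm and grip as the roller but, under the arm, a flanged drum 124 mm across and no strip. The two machines may change sides

How it is judged:
By the outcome, as a careful person would: the job done as asked, in the order asked, and still so for the second after the job is handed in, with the robot touching nothing.
It also fails if it takes over 40 s, if anything falls off the work surface, if the arm or the gripper's body presses on something with over 40 N, if the wrist force passes 120 N, or if a joint passes its speed limit or range.

## Working session

There is one attempt and no reset: what is moved stays moved. The work goes in short steps, Python scripts to look and compute and a tool call to move; the robot and the scene stay as the last step left them, time stands still between calls to the robot, and variables do not carry over. Pictures are saved under pics/ and viewed, on a budget of 10 in all, crops included, one or two more only if the job needs it, and the job is handed in when it is done.

Besides the shell and the picture viewer there is one more tool, called after "Emit:" in YAML: its name, and indented under it one key for each argument. send_rows: Moves the arm, as the interface text tells. Its arguments: {"type":"object","properties":{"plan":{"type":"array"},"squeeze":{"type":"number"}},"required":["plan"]}

```bash
mkdir -p pics; ls
python3 - <<'E'
from station import robot
import cv2,numpy as np
for n in("scene","top"):
    im=robot.read_camera(n);cv2.imwrite(f"pics/{n}1.png",im)
    p=robot.camera_params(n);print(n,np.round(p["mtx"],1).tolist(),np.round(p["dist_coeffs"],3),np.round(p["pose"],3).tolist())
E
```

```text
pics
scene [[375.9, 0.0, 249.0], [0.0, 375.9, 189.0], [0.0, 0.0, 1.0]] [-0.022  0.     0.     0.     0.   ] [[-0.357, 0.659, -0.662, 1.081], [0.934, 0.255, -0.25, 0.21], [0.004, -0.708, -0.706, 0.692], [0.0, 0.0, 0.0, 1.0]]
top [[366.6, 0.0, 258.7], [0.0, 366.6, 191.6], [0.0, 0.0, 1.0]] [-0.097  0.     0.     0.     0.   ] [[-0.021, -0.988, 0.155, 0.393], [-1.0, 0.02, -0.009, -0.011], [0.006, -0.155, -0.988, 0.74], [0.0, 0.0, 0.0, 1.0]]
```

Run:
```python
import cv2
for n in("scene","top"):
    cv2.imwrite(f"pics/{n}1b.png",cv2.resize(cv2.imread(f"pics/{n}1.png"),(800,600),interpolation=cv2.INTER_CUBIC))
```

```text
(no output)
```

View pics/scene1b.png

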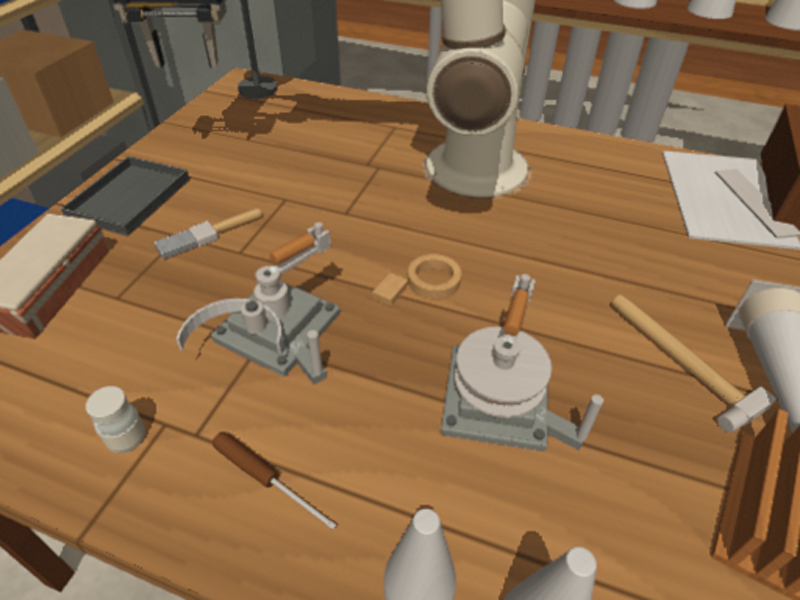

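View pics/top1b.png

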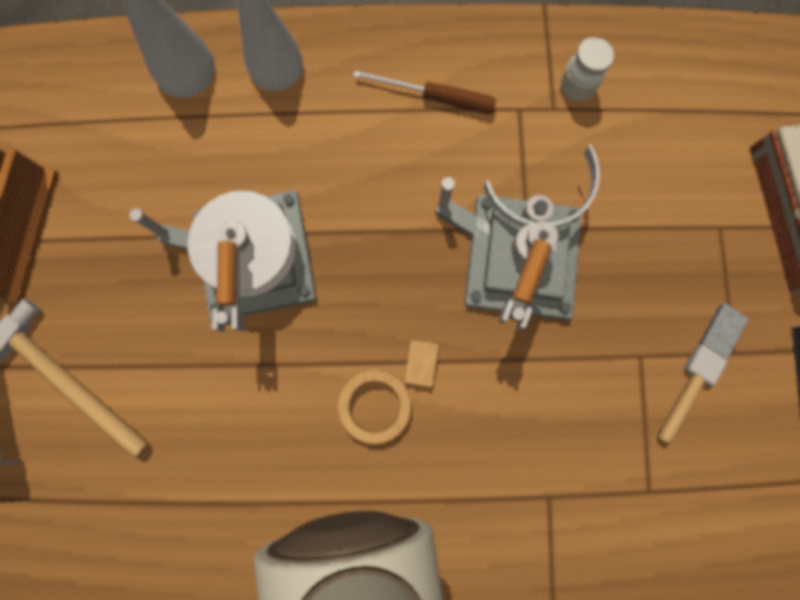

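The scene view shows the roller with its strip on the left: nut (267,272), hinge (320,232), post top (313,337). In the top view it is on the right: nut (543,233), hinge (517,312), post top (447,184). The coiler, with the drum, is on the other side at y>0. Both pictures are at 800x600.

```bash
cat > h.py <<'E'
import cv2,numpy as np
from station import robot
def ray(p,uv):
    n=cv2.undistortPoints(np.array([[uv]],float),np.array(p["mtx"]),np.array(p["dist_coeffs"]))[0,0]
    T=np.array(p["pose"]);return T[:3,3],T[:3,:3]@np.r_[n,1]
def plane(p,uv,z):
    o,d=ray(p,uv);return o+d*(z-o[2])/d[2]
def tri(pa,a,pb,b):
    A=np.zeros((3,3));B=np.zeros(3);L=[]
    for o,d in(ray(pa,a),ray(pb,b)):
        d=d/np.linalg.norm(d);P=np.eye(3)-np.outer(d,d);A+=P;B+=P@o
    return np.linalg.solve(A,B)
def proj(p,X):
    T=np.linalg.inv(np.array(p["pose"]))
    return cv2.projectPoints(np.array(X,float).reshape(-1,1,3),cv2.Rodrigues(T[:3,:3])[0],T[:3,3],np.array(p["mtx"]),np.array(p["dist_coeffs"]))[0][:,0]
E
python3 - <<'E'
from h import *
s,t=robot.camera_params("scene"),robot.camera_params("top")
k=.64
for n,a,b,z in(("nut",(267,272),(543,233),.118),("post",(313,334),(447,184),.1),("hinge",(320,232),(517,312),.135)):
    a=np.array(a)*k;b=np.array(b)*k
    print(n,plane(s,a,z).round(4),plane(t,b,z).round(4),tri(s,a,t,b).round(4))
st=robot.state();print(st["time"],st["position"],np.round(st["tcp_rot"],3).tolist())
print(np.round(robot.camera_params("wrist")["pose"],3).tolist())
# wood mask of roller grip
im=cv2.imread("pics/top1.png");print([im[int(y*k),int(x*k)].tolist() for x,y in((532,270),(500,400),(226,270))])
E
```

```text
nut [ 0.562 -0.174  0.118] [ 0.5637 -0.1748  0.118 ] [ 0.5631 -0.1739  0.1192]
post [ 0.6313 -0.0683  0.1   ] [ 0.6299 -0.0697  0.1   ] [ 0.6302 -0.0694  0.0985]
hinge [ 0.4705 -0.1321  0.135 ] [ 0.4722 -0.1368  0.135 ] [ 0.4713 -0.1343  0.1356]
0.1 [ 0.18720698 -0.54323151  0.30182989] [[0.945, 0.326, -0.0], [0.326, -0.945, 0.002], [0.0, -0.002, -1.0]]
[[0.325, -0.914, -0.242, 0.254], [-0.946, -0.314, -0.083, -0.52], [-0.0, 0.256, -0.967, 0.383], [0.0, 0.0, 0.0, 1.0]]
[[59, 122, 186], [70, 123, 171], [58, 119, 184]]
```

Emit:
send_rows:
  plan:
    - {"x": 4,"y": -2.3,"claw": 1}
    - {"x": 4,"y": -2.3}
    - {"x": 4,"y": -2.3}
    - {"x": 4,"y": -2.3}
    - {"x": 4,"y": -2.3}
    - {"x": 4,"y": -2.3}
    - {"x": 4,"y": -2.3}
    - {"x": 4,"y": -2.3}
    - {"x": 4,"y": -2.3}
    - {"x": 4,"y": -2.3}
  squeeze: 10

```text
invalid input at $.plan[0]: expected keys claw, x, y, z, ax, ay, az
```

Emit:
send_rows:
  plan:
    - {"az": 8.5}
    - {"az": 8.5}
    - {"az": 8.5}
    - {"az": 8.5}
    - {"az": 8.3}
    - {"x": 0}

```text
invalid input at $.plan[0]: expected keys claw, x, y, z, ax, ay, az
```

Run:
```python
from h import *
st=robot.state();print(st["time"],st["position"].round(4) if hasattr(st["position"],"round") else st["position"],np.round(st["tcp_rot"],3).tolist(),st["qpos"])
p=robot.camera_params("wrist");im=robot.read_camera("wrist");cv2.imwrite("pics/w1.png",im)
np.save("w1.npy",p["pose"]);print(np.round(p["mtx"],1).tolist(),p["dist_coeffs"])
A=np.array([.563,-.174]);u=np.array([-.918,.396]);
pts=[[*A,.118],[*(A+.1*u),.138],[.630,-.0695,.1]]
q=proj(p,pts);print(q)
for a in q: cv2.circle(im,tuple(int(v) for v in a),3,(0,0,255),1)
cv2.imwrite("pics/w1b.png",cv2.resize(im,(800,600)))
```

```text
0.1 [ 0.1872 -0.5432  0.3018] [[0.945, 0.326, -0.0], [0.326, -0.945, 0.002], [0.0, -0.002, -1.0]] [-1.44912733e+00  1.58984262e-01  1.59808306e+00 -3.66706213e-05
  1.38620713e+00 -2.10059969e-01]
[[316.2, 0.0, 259.3], [0.0, 316.2, 193.1], [0.0, 0.0, 1.0]] [-0.06631096  0.          0.          0.          0.        ]
[[138.26137652 -51.48620755]
 [ 53.39538875 -74.36896847]
 [431.82453844 509.24182218]]
```

View pics/w1b.png

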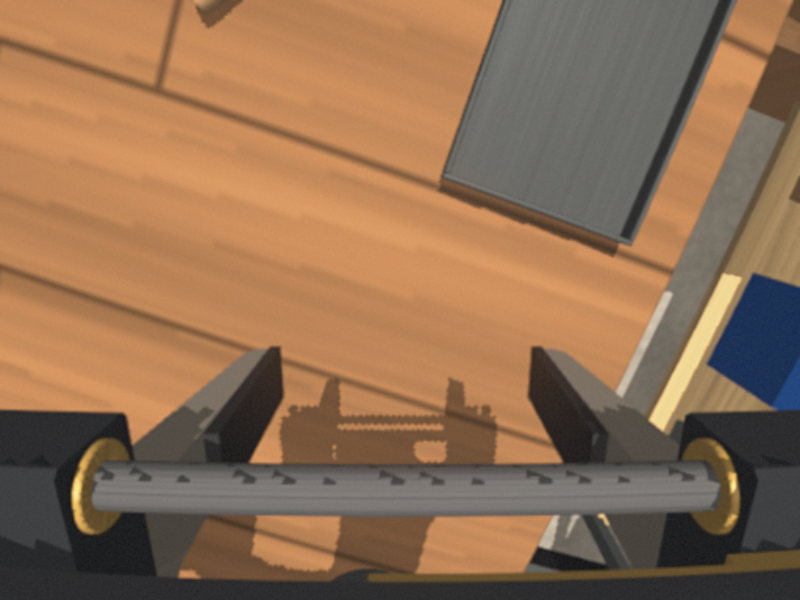

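The move calls were refused because every row needs all the keys. This wrist view is still the start pose and shows only the tray and bench, so I'm re-sending full rows.

Emit:
send_rows:
  plan:
    - {"claw": 1,"x": 4,"y": -2.3,"z": 0,"ax": 0,"ay": 0,"az": 0}
    - {"claw": 1,"x": 4,"y": -2.3,"z": 0,"ax": 0,"ay": 0,"az": 0}
    - {"claw": 1,"x": 4,"y": -2.3,"z": 0,"ax": 0,"ay": 0,"az": 0}
    - {"claw": 1,"x": 4,"y": -2.3,"z": 0,"ax": 0,"ay": 0,"az": 0}
    - {"claw": 1,"x": 4,"y": -2.3,"z": 0,"ax": 0,"ay": 0,"az": 0}
    - {"claw": 1,"x": 4,"y": -2.3,"z": 0,"ax": 0,"ay": 0,"az": 0}
    - {"claw": 1,"x": 4,"y": -2.3,"z": 0,"ax": 0,"ay": 0,"az": 0}
    - {"claw": 1,"x": 4,"y": -2.3,"z": 0,"ax": 0,"ay": 0,"az": 0}
    - {"claw": 1,"x": 4,"y": -2.3,"z": 0,"ax": 0,"ay": 0,"az": 0}
    - {"claw": 1,"x": 4,"y": -2.3,"z": 0,"ax": 0,"ay": 0,"az": 0}
  squeeze: 10

```text
time: 1.15
position: [0.4914, -0.1941, 0.3026]
tcp_rot: [[0.945, 0.326, -0.0], [0.326, -0.945, -0.0], [-0.0, -0.0, -1.0]]
wrist_force: [0.7, -0.4, 0.4]
opening: 0.997
```

Emit:
send_rows:
  plan:
    - {"claw": 1,"x": 0,"y": 0,"z": 0,"ax": 0,"ay": 0,"az": 8.5}
    - {"claw": 1,"x": 0,"y": 0,"z": 0,"ax": 0,"ay": 0,"az": 8.5}
    - {"claw": 1,"x": 0,"y": 0,"z": 0,"ax": 0,"ay": 0,"az": 8.5}
    - {"claw": 1,"x": 0,"y": 0,"z": 0,"ax": 0,"ay": 0,"az": 8.5}
    - {"claw": 1,"x": 0,"y": 0,"z": 0,"ax": 0,"ay": 0,"az": 8.3}
    - {"claw": 1,"x": 0,"y": 0,"z": 0,"ax": 0,"ay": 0,"az": 0}

```text
time: 1.75
position: [0.4904, -0.1958, 0.3024]
tcp_rot: [[0.918, -0.396, -0.001], [-0.396, -0.918, 0.0], [-0.001, -0.0, -1.0]]
wrist_force: [0.0, 0.3, -0.4]
opening: 1.001
```

Run:
```python
from h import *
st=robot.state();print(st["time"],np.round(st["position"],4),np.round(st["tcp_rot"],3).tolist(),np.round(st["qpos"],2))
p=robot.camera_params("wrist");im=robot.read_camera("wrist");cv2.imwrite("pics/w2.png",im)
np.save("w2.npy",p["pose"])
A=np.array([.563,-.174]);u=np.array([-.918,.396]);
pts=[[*A,.118],[*(A+.1*u),.138],[.630,-.0695,.1]]
q=proj(p,pts);print(q)
for a in q: cv2.circle(im,tuple(int(v) for v in a),3,(0,0,255),1)
cv2.imwrite("pics/w2b.png",cv2.resize(im,(800,600)))
```

```text
1.75 [ 0.4904 -0.1958  0.3024] [[0.918, -0.396, -0.001], [-0.396, -0.918, 0.0], [-0.001, -0.0, -1.0]] [-0.61  0.04  1.73 -0.    1.38  1.37]
[[199.1141071  126.06832726]
 [200.58347563 247.73977966]
 [ 65.75475826 103.90435709]]
```

View pics/w2b.png

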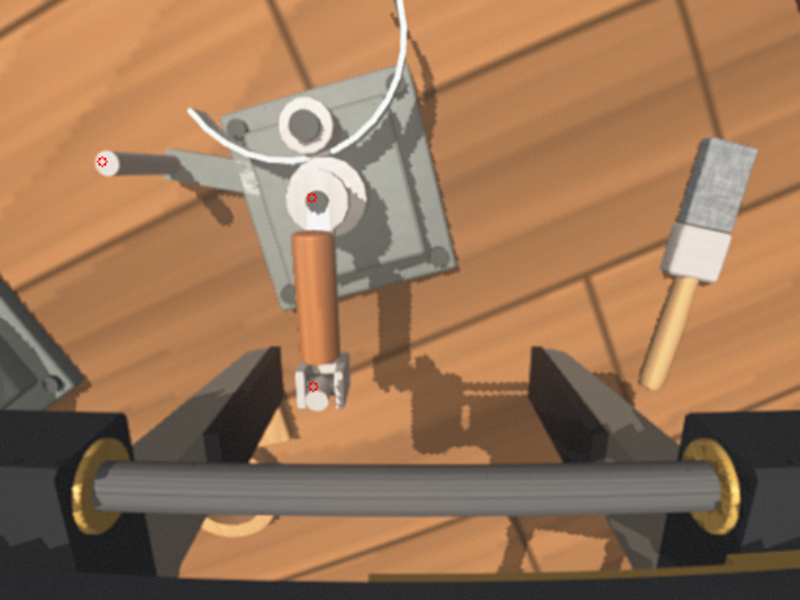

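The wrist view now shows the roller under the tool: nut (317,200), grip from (313,235) to (320,361), cheeks centred at (323,382), post top (106,163). My predictions are within about 2 mm.

Run:
```python
from h import *
p=robot.camera_params("wrist");p["pose"]=np.load("w2.npy");k=.64
im=cv2.imread("pics/w2.png");hsv=cv2.cvtColor(im,cv2.COLOR_BGR2HSV)
f=lambda u,v,z:plane(p,(u*k,v*k),z)
# row-wise edges of grip by saturation/hue
for v in(155,170,185,200,215,225):
    print(v,[tuple(hsv[v,u]) [:2] for u in range(182,222,3)] if v==185 else "")
nut=f(317,201,.118);post=f(106,162,.1);ch=f(323,382,.138);g1=f(313,236,.130);g2=f(320,360,.130)
print(nut,post,ch,g1,g2)
a=lambda d:np.degrees(np.arctan2(d[1],d[0]))
print(a(post-nut),np.linalg.norm((post-nut)[:2]),a(ch-nut),np.linalg.norm((ch-nut)[:2]),a(g2-g1))
```

```text
155 
170 
185 [(np.uint8(18), np.uint8(29)), (np.uint8(19), np.uint8(24)), (np.uint8(10), np.uint8(79)), (np.uint8(12), np.uint8(150)), (np.uint8(12), np.uint8(147)), (np.uint8(12), np.uint8(150)), (np.uint8(12), np.uint8(150)), (np.uint8(12), np.uint8(151)), (np.uint8(11), np.uint8(146)), (np.uint8(12), np.uint8(141)), (np.uint8(11), np.uint8(132)), (np.uint8(13), np.uint8(58)), (np.uint8(23), np.uint8(21)), (np.uint8(23), np.uint8(19))]
200 
215 
225 
[ 0.55984843 -0.17595454  0.118     ] [ 0.62934806 -0.07137629  0.1       ] [ 0.47184175 -0.14051219  0.138     ] [ 0.54444836 -0.16852039  0.13      ] [ 0.48159564 -0.14201213  0.13      ]
56.39315667271393 0.12556595143696972 158.06420345993965 0.09487536550201811 157.13232172922537
```

Emit:
send_rows:
  plan:
    - {"claw": 1,"x": 1.2,"y": -4.7,"z": 0,"ax": 0,"ay": 0,"az": 0}
    - {"claw": 1,"x": 0,"y": 0,"z": 3,"ax": 0,"ay": 0,"az": 0}
    - {"claw": 1,"x": 0,"y": 0,"z": 3,"ax": 0,"ay": 0,"az": 0}
    - {"claw": 1,"x": 0,"y": 0,"z": 3,"ax": 0,"ay": 0,"az": 0}
    - {"claw": 1,"x": 0,"y": 0,"z": 1,"ax": 0,"ay": 0,"az": 0}
    - {"claw": 0.6,"x": 0,"y": 0,"z": 0,"ax": 0,"ay": 0,"az": 0}
    - {"claw": 0.4,"x": 0,"y": 0,"z": 0,"ax": 0,"ay": 0,"az": 0}
    - {"claw": 0.4,"x": 0,"y": 0,"z": 0,"ax": 0,"ay": 0,"az": 0}
  squeeze: 8

```text
time: 2.6
position: [0.5211, -0.1581, 0.2047]
tcp_rot: [[0.919, -0.395, 0.003], [-0.395, -0.919, -0.002], [0.003, 0.0, -1.0]]
wrist_force: [0.7, -0.4, -0.0]
opening: 0.761
```

Run:
```python
from h import *
st=robot.state();print(st["time"],np.round(st["position"],4),st["opening"])
im=robot.read_camera("wrist");cv2.imwrite("pics/w3.png",im)
cv2.imwrite("pics/w3b.png",cv2.resize(im,(800,600)))
```

```text
2.6 [ 0.5211 -0.1581  0.2047] 0.7606955709124007
```

View pics/w3b.png

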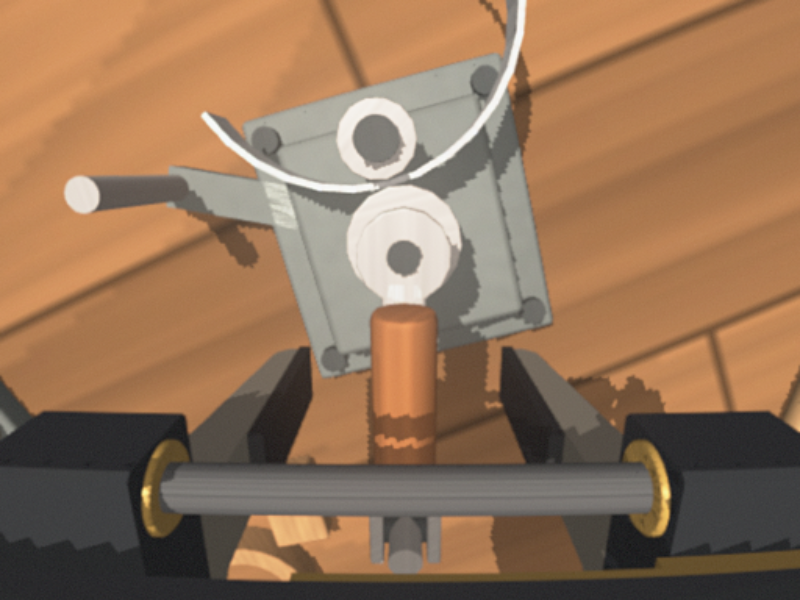

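The grip is centred between the fingers (grip at column 404, finger midpoint about 405) and lies in line with the tool. Closing now.

Emit:
send_rows:
  plan:
    - {"claw": 0,"x": 0,"y": 0,"z": 0,"ax": 0,"ay": 0,"az": 0}
    - {"claw": 0,"x": 0,"y": 0,"z": 0,"ax": 0,"ay": 0,"az": 0}
    - {"claw": 0,"x": 0,"y": 0,"z": 0,"ax": 0,"ay": 0,"az": 0}
    - {"claw": 0,"x": 0,"y": 0,"z": 0,"ax": 0,"ay": 0,"az": 0}
    - {"claw": 0,"x": 0,"y": 0,"z": 0,"ax": 0,"ay": 0,"az": 0}
    - {"claw": 0,"x": 0,"y": 0,"z": 0,"ax": 0,"ay": 0,"az": 0}
    - {"claw": 0,"x": 0,"y": 0,"z": 0,"ax": 0,"ay": 0,"az": 0}
    - {"claw": 0,"x": 0,"y": 0,"z": 0,"ax": 0,"ay": 0,"az": 0}
    - {"claw": 0,"x": 0,"y": 0,"z": 0,"ax": 0,"ay": 0,"az": 0}
  squeeze: 10

```text
time: 3.55
position: [0.5202, -0.1574, 0.2027]
tcp_rot: [[0.919, -0.395, 0.0], [-0.395, -0.919, 0.0], [-0.0, -0.0, -1.0]]
wrist_force: [0.2, 0.9, -0.0]
opening: 0.232
```

Emit:
send_rows:
  plan:
    - {"claw": 0,"x": -0.06,"y": 0,"z": -0.55,"ax": 0,"ay": 0,"az": 0}
    - {"claw": 0,"x": -0.11,"y": 0,"z": -0.54,"ax": 0,"ay": 0,"az": 0}
    - {"claw": 0,"x": -0.16,"y": 0,"z": -0.53,"ax": 0,"ay": 0,"az": 0}
    - {"claw": 0,"x": -0.21,"y": 0,"z": -0.51,"ax": 0,"ay": 0,"az": 0}
    - {"claw": 0,"x": -0.26,"y": 0,"z": -0.48,"ax": 0,"ay": 0,"az": 0}
    - {"claw": 0,"x": -0.31,"y": 0,"z": -0.45,"ax": 0,"ay": 0,"az": 0}
    - {"claw": 0,"x": -0.35,"y": 0,"z": -0.42,"ax": 0,"ay": 0,"az": 0}
    - {"claw": 0,"x": -0.4,"y": 0,"z": -0.38,"ax": 0,"ay": 0,"az": 0}
    - {"claw": 0,"x": 0,"y": 0,"z": 0,"ax": 0,"ay": 0,"az": 0}

```text
time: 4.45
position: [0.5029, -0.15, 0.2421]
tcp_rot: [[0.919, -0.395, 0.001], [-0.395, -0.919, -0.0], [0.001, 0.0, -1.0]]
wrist_force: [-0.2, 1.8, -0.3]
opening: 0.239
```

Run:
```python
from h import *
st=robot.state();print(st["time"],np.round(st["position"],4),st["opening"],np.round(st["wrist_force"],1),np.round(st["wrist_torque"],2))
a=robot.read_camera("scene");b=robot.read_camera("wrist");cv2.imwrite("pics/s4.png",a)
c=np.hstack([cv2.resize(a[100:292,60:316],(400,300)),cv2.resize(b,(400,300))]);cv2.imwrite("pics/c4.png",c)
```

```text
4.45 [ 0.5029 -0.15    0.2421] 0.23934493814664895 [-0.2  1.8 -0.3] [ 0.26 -0.07  0.02]
```

View pics/c4.png

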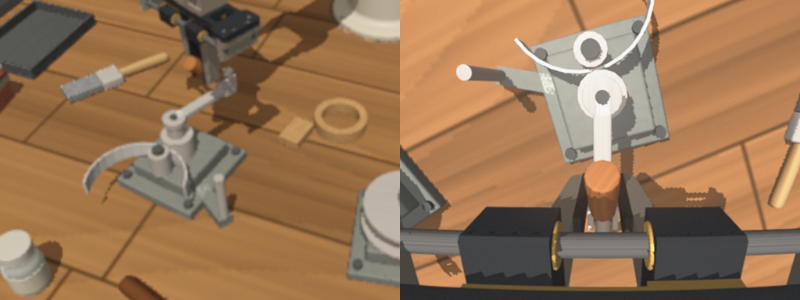

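The grip is lifting between the pads, now tilted up at about 50°, and the crank has not moved. Continuing the arc to upright.

Emit:
send_rows:
  plan:
    - {"claw": 0,"x": -0.43,"y": 0,"z": -0.34,"ax": 0,"ay": 0,"az": 0}
    - {"claw": 0,"x": -0.46,"y": 0,"z": -0.3,"ax": 0,"ay": 0,"az": 0}
    - {"claw": 0,"x": -0.49,"y": 0,"z": -0.25,"ax": 0,"ay": 0,"az": 0}
    - {"claw": 0,"x": -0.51,"y": 0,"z": -0.2,"ax": 0,"ay": 0,"az": 0}
    - {"claw": 0,"x": -0.53,"y": 0,"z": -0.15,"ax": 0,"ay": 0,"az": 0}
    - {"claw": 0,"x": -0.54,"y": 0,"z": -0.09,"ax": 0,"ay": 0,"az": 0}
    - {"claw": 0,"x": -0.55,"y": 0,"z": -0.04,"ax": 0,"ay": 0,"az": 0}
    - {"claw": 0,"x": -0.35,"y": 0,"z": 0,"ax": 0,"ay": 0,"az": 0}
    - {"claw": 0,"x": 0,"y": 0,"z": 0,"ax": 0,"ay": 0,"az": 0}

```text
time: 5.45
position: [0.4676, -0.1349, 0.2562]
tcp_rot: [[0.919, -0.395, 0.002], [-0.395, -0.919, -0.001], [0.002, 0.0, -1.0]]
wrist_force: [3.3, -0.5, 6.6]
opening: 0.236
```

Run:
```python
from h import *
st=robot.state();print(st["time"],np.round(st["position"],4),st["opening"],np.round(st["wrist_force"],1),np.round(st["wrist_torque"],2))
```

```text
5.45 [ 0.4676 -0.1349  0.2562] 0.23640871031134603 [ 3.3 -0.5  6.6] [ 0.01 -0.64 -0.01]
```

Emit:
send_rows:
  plan:
    - {"claw": 0,"x": -0.15,"y": 0,"z": -0.1,"ax": 0,"ay": 0,"az": 0}
    - {"claw": 0,"x": 0,"y": 0,"z": 0,"ax": 0,"ay": 0,"az": 0}
    - {"claw": 0,"x": 0,"y": 0,"z": 0,"ax": 0,"ay": 0,"az": 0}

```text
time: 5.75
position: [0.4661, -0.1343, 0.2563]
tcp_rot: [[0.919, -0.395, -0.0], [-0.395, -0.919, -0.0], [-0.0, 0.0, -1.0]]
wrist_force: [2.0, -0.5, 5.0]
opening: 0.239
```

Emit:
send_rows:
  plan:
    - {"claw": 0,"x": -0.15,"y": 0,"z": 0,"ax": 0,"ay": 0,"az": 0}
    - {"claw": 0,"x": 0,"y": 0,"z": 0,"ax": 0,"ay": 0,"az": 0}
    - {"claw": 0,"x": 0,"y": 0,"z": 0,"ax": 0,"ay": 0,"az": 0}

```text
time: 6.05
position: [0.465, -0.1338, 0.2563]
tcp_rot: [[0.919, -0.395, 0.0], [-0.395, -0.919, -0.0], [0.0, 0.0, -1.0]]
wrist_force: [3.9, -0.6, 4.8]
opening: 0.234
```

Run:
```python
from h import *
st=robot.state();print(st["time"],np.round(st["position"],4),st["opening"],np.round(st["wrist_force"],1),np.round(st["wrist_torque"],2))
a=robot.read_camera("scene");b=robot.read_camera("wrist");cv2.imwrite("pics/s5.png",a);cv2.imwrite("pics/w5.png",b);np.save("w5.npy",robot.camera_params("wrist")["pose"])
c=np.hstack([cv2.resize(a[100:250,140:260],(400,500),interpolation=cv2.INTER_CUBIC),cv2.resize(b[84:384,136:376],(400,500))]);cv2.imwrite("pics/c5.png",c)
```

```text
6.05 [ 0.465  -0.1338  0.2563] 0.23365587422873804 [ 3.9 -0.6  4.8] [-0.14 -0.68  0.05]
```

View pics/c5.png

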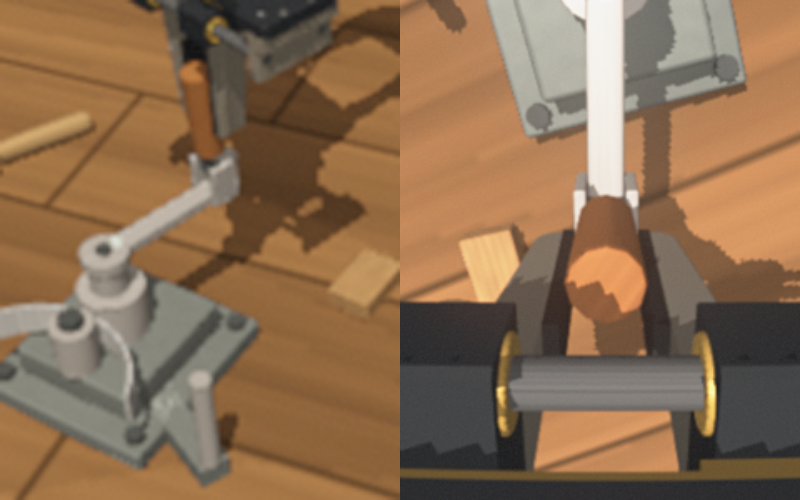

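The grip looks nearly upright: wrist top face at about (607,283) in the crop, and in the scene it leans from (210,155) to (190,70). I'll check that against the hinge and the projected vertical.

Run:
```python
from h import *
w=robot.camera_params("wrist");w["pose"]=np.load("w5.npy");s=robot.camera_params("scene")
top=plane(w,(260.2,253.8),.216);A=np.array([.5615,-.175]);print("top",top,"r from axis",np.linalg.norm(top[:2]-A),"ang",np.degrees(np.arctan2(*(top[:2]-A)[::-1])))
print("scene top by tri",tri(s,(197,121),w,(260.2,253.8)))
for H in((.4693,-.136),(.465,-.134)):
    print(proj(s,[[*H,.146],[*H,.216]]).round(1).tolist(), proj(w,[[*H,.138],[*H,.216]]).round(1).tolist())
# grip outline in scene by hue
im=cv2.imread("pics/s5.png");hsv=cv2.cvtColor(im,cv2.COLOR_BGR2HSV)
for v in range(119,150,3):
    r=hsv[v,185:215];m=(r[:,1]>135)&(r[:,0]<15);x=np.where(m)[0]+185;print(v,x.min() if len(x) else None,x.max() if len(x) else None,end="; ")
```

```text
top [ 0.47576284 -0.13986432  0.216     ] r from axis 0.09265730604749413 ang 157.71584468919482
scene top by tri [ 0.47620805 -0.14041131  0.21481873]
[[203.2, 144.1], [200.6, 119.0]] [[258.2, 212.5], [257.9, 269.7]]
[[204.7, 143.2], [202.2, 118.1]] [[258.1, 219.2], [257.6, 279.6]]
119 195 201; 122 194 201; 125 195 202; 128 189 202; 131 196 202; 134 195 214; 137 196 214; 140 194 214; 143 190 214; 146 191 214; 149 185 214;
```

Vertical isn't reached: the grip top is about 6 mm inward (roughly 4–5° short), and the grip sits about 11 mm off the pad centre, so it slipped. I'll regrasp it centred and firmer, then push on.

Emit:
send_rows:
  plan:
    - {"claw": 0.45,"x": 0,"y": 0,"z": 0,"ax": 0,"ay": 0,"az": 0}
    - {"claw": 0.45,"x": 0,"y": 0,"z": 0,"ax": 0,"ay": 0,"az": 0}
    - {"claw": 0.45,"x": 0,"y": 0,"z": 0,"ax": 0,"ay": 0,"az": 0}
    - {"claw": 0.45,"x": 1.0,"y": 0,"z": 0,"ax": 0,"ay": 0,"az": 0}
    - {"claw": 0,"x": 0,"y": 0,"z": 0,"ax": 0,"ay": 0,"az": 0}
    - {"claw": 0,"x": 0,"y": 0,"z": 0,"ax": 0,"ay": 0,"az": 0}
    - {"claw": 0,"x": 0,"y": 0,"z": 0,"ax": 0,"ay": 0,"az": 0}
    - {"claw": 0,"x": 0,"y": 0,"z": 0,"ax": 0,"ay": 0,"az": 0}
    - {"claw": 0,"x": 0,"y": 0,"z": 0,"ax": 0,"ay": 0,"az": 0}
  squeeze: 25

```text
time: 7.05
position: [0.4739, -0.1376, 0.2559]
tcp_rot: [[0.919, -0.395, -0.0], [-0.395, -0.919, -0.0], [-0.0, 0.0, -1.0]]
wrist_force: [0.6, 0.2, -1.1]
opening: 0.231
```

Emit:
send_rows:
  plan:
    - {"claw": 0,"x": -0.2,"y": 0,"z": 0,"ax": 0,"ay": 0,"az": 0}
    - {"claw": 0,"x": -0.2,"y": 0,"z": 0,"ax": 0,"ay": 0,"az": 0}
    - {"claw": 0,"x": 0,"y": 0,"z": 0,"ax": 0,"ay": 0,"az": 0}
    - {"claw": 0,"x": 0,"y": 0,"z": 0,"ax": 0,"ay": 0,"az": 0}

```text
time: 7.45
position: [0.4716, -0.1366, 0.2562]
tcp_rot: [[0.918, -0.396, 0.005], [-0.396, -0.918, -0.002], [0.005, -0.0, -1.0]]
wrist_force: [6.7, -1.8, -6.3]
opening: 0.235
```

Emit:
send_rows:
  plan:
    - {"claw": 0,"x": -0.15,"y": 0,"z": 0,"ax": 0,"ay": 0,"az": 0}
    - {"claw": 0,"x": 0,"y": 0,"z": 0,"ax": 0,"ay": 0,"az": 0}
    - {"claw": 0,"x": 0,"y": 0,"z": 0,"ax": 0,"ay": 0,"az": 0}

```text
time: 7.75
position: [0.4703, -0.1361, 0.2563]
tcp_rot: [[0.918, -0.396, 0.005], [-0.396, -0.918, -0.002], [0.006, -0.0, -1.0]]
wrist_force: [8.1, -3.5, -7.0]
opening: 0.233
```

Run:
```python
from h import *
st=robot.state();print(st["time"],np.round(st["position"],4),st["opening"],np.round(st["wrist_force"],1),np.round(st["wrist_torque"],2))
np.save("w6.npy",robot.camera_params("wrist")["pose"])
a=robot.read_camera("scene");b=robot.read_camera("wrist");cv2.imwrite("pics/s6.png",a);cv2.imwrite("pics/w6.png",b)
c=np.hstack([cv2.resize(a[100:250,140:260],(400,500),interpolation=cv2.INTER_CUBIC),cv2.resize(b[84:384,136:376],(400,500))]);cv2.imwrite("pics/c6.png",c)
```

```text
7.75 [ 0.4703 -0.1361  0.2563] 0.23264544805076973 [ 8.1 -3.5 -7. ] [-0.62 -1.63  0.03]
```

View pics/c6.png

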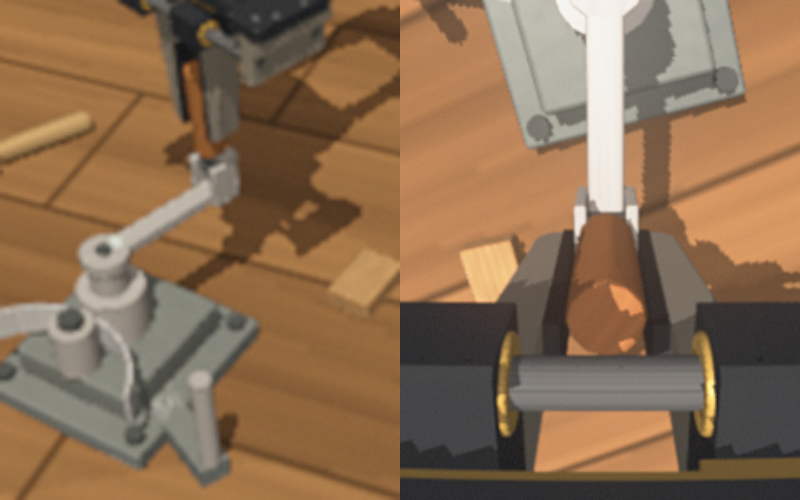

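The grip top face is now at about (607,315) in the wrist crop, further outward. Checking where that puts it.

Run:
```python
from h import *
w=robot.camera_params("wrist");w["pose"]=np.load("w6.npy");s=robot.camera_params("scene")
px=lambda c,r:(136+(c-400)*.6,84+r*.6)
top=plane(w,px(607,315),.216);print("top",top)
# cheek inner ends & arm in same image: cheeks inner top corner rows ~188 (z .138)
for H in ((.4693,-.136),(.4705,-.137)):
  q=proj(w,[[*H,.138],[*H,.216]]);print([((u-136)/.6+400,(v-84)/.6) for u,v in q])
w0=dict(w);w0["pose"]=np.load("w5.npy")
print("w5 cheek",plane(w0,px(606,178),.138),"w6 cheek",plane(w,px(607,190),.138))
```

```text
top [ 0.47303783 -0.13867794  0.216     ]
[(np.float64(603.8431853186685), np.float64(229.51906293248518)), (np.float64(603.2380793565203), np.float64(330.5017077814094))]
[(np.float64(604.940182734348), np.float64(225.9923315414795)), (np.float64(604.9348032029037), np.float64(325.3668718488114))]
w5 cheek [ 0.48261588 -0.14273168  0.138     ] w6 cheek [ 0.48392702 -0.14369509  0.138     ]
```

To seat it truly vertical, I'll open, turn the tool 90° so the flat pads close along the arm direction, and close again. That forces the grip parallel to the vertical tool.

Emit:
send_rows:
  plan:
    - {"claw": 0.65,"x": 0,"y": 0,"z": 0,"ax": 0,"ay": 0,"az": 0}
    - {"claw": 0.65,"x": 0,"y": 0,"z": 0,"ax": 0,"ay": 0,"az": 0}
    - {"claw": 0.65,"x": 0,"y": 0,"z": 0,"ax": 0,"ay": 0,"az": 0}
    - {"claw": 0.65,"x": 0,"y": 0,"z": 0,"ax": 0,"ay": 0,"az": 0}
    - {"claw": 0.65,"x": 0,"y": 0,"z": 0,"ax": 0,"ay": 0,"az": 0}
  squeeze: 15

```text
time: 8.35
position: [0.4689, -0.1354, 0.256]
tcp_rot: [[0.919, -0.395, -0.0], [-0.395, -0.919, 0.0], [-0.0, -0.0, -1.0]]
wrist_force: [0.2, -0.1, 0.4]
opening: 0.642
```

Emit:
send_rows:
  plan:
    - {"claw": 0.65,"x": 0,"y": 0,"z": 0,"ax": 0,"ay": 0,"az": -8.5}
    - {"claw": 0.65,"x": 0,"y": 0,"z": 0,"ax": 0,"ay": 0,"az": -8.5}
    - {"claw": 0.65,"x": 0,"y": 0,"z": 0,"ax": 0,"ay": 0,"az": -8.5}
    - {"claw": 0.65,"x": 0,"y": 0,"z": 0,"ax": 0,"ay": 0,"az": -8.5}
    - {"claw": 0.65,"x": 0,"y": 0,"z": 0,"ax": 0,"ay": 0,"az": -8.5}
    - {"claw": 0.65,"x": 0,"y": 0,"z": 0,"ax": 0,"ay": 0,"az": -8.5}
    - {"claw": 0.65,"x": 0,"y": 0,"z": 0,"ax": 0,"ay": 0,"az": -8.5}
    - {"claw": 0.65,"x": 0,"y": 0,"z": 0,"ax": 0,"ay": 0,"az": -8.5}
    - {"claw": 0.65,"x": 0,"y": 0,"z": 0,"ax": 0,"ay": 0,"az": -8.5}
    - {"claw": 0.65,"x": 0,"y": 0,"z": 0,"ax": 0,"ay": 0,"az": -8.5}

```text
time: 9.35
position: [0.4689, -0.1354, 0.256]
tcp_rot: [[0.469, 0.883, -0.0], [0.883, -0.469, 0.0], [0.0, -0.0, -1.0]]
wrist_force: [-0.8, 0.6, -1.0]
opening: 0.646
```

Emit:
send_rows:
  plan:
    - {"claw": 0.65,"x": 0,"y": 0,"z": 0,"ax": 0,"ay": 0,"az": -5}
    - {"claw": 0.65,"x": 0,"y": 0,"z": 0,"ax": 0,"ay": 0,"az": 0}
    - {"claw": 0.65,"x": 0,"y": 0,"z": 0,"ax": 0,"ay": 0,"az": 0}

```text
time: 9.65
position: [0.469, -0.1354, 0.256]
tcp_rot: [[0.397, 0.918, -0.0], [0.918, -0.397, -0.0], [-0.0, -0.0, -1.0]]
wrist_force: [0.5, 0.1, -1.6]
opening: 0.651
```

Run:
```python
from h import *
st=robot.state();print(st["time"],np.round(st["position"],4),st["opening"],np.round(st["wrist_force"],1),np.round(st["qpos"],2))
np.save("w7.npy",robot.camera_params("wrist")["pose"])
a=robot.read_camera("scene");b=robot.read_camera("wrist");cv2.imwrite("pics/s7.png",a);cv2.imwrite("pics/w7.png",b)
c=np.hstack([cv2.resize(a[100:250,140:260],(400,500),interpolation=cv2.INTER_CUBIC),cv2.resize(b[84:384,136:376],(400,500))]);cv2.imwrite("pics/c7.png",c)
```

```text
9.65 [ 0.469  -0.1354  0.256 ] 0.6514039855336806 [ 0.5  0.1 -1.6] [-0.53 -0.03  1.89 -0.    1.28 -0.12]
```

View pics/c7.png

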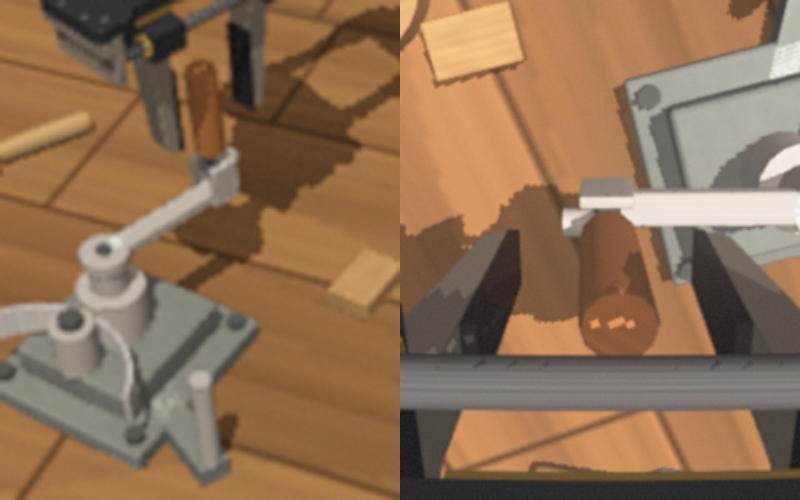

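From this side, the cheeks (columns 580–634, centre about 606) sit under the tool axis. The grip top is at column 618, about 4 mm inward, so roughly 2.6° short. Closing the flat pads should square it.

Emit:
send_rows:
  plan:
    - {"claw": 0,"x": 0,"y": 0,"z": 0,"ax": 0,"ay": 0,"az": 0}
    - {"claw": 0,"x": 0,"y": 0,"z": 0,"ax": 0,"ay": 0,"az": 0}
    - {"claw": 0,"x": 0,"y": 0,"z": 0,"ax": 0,"ay": 0,"az": 0}
    - {"claw": 0,"x": 0,"y": 0,"z": 0,"ax": 0,"ay": 0,"az": 0}
    - {"claw": 0,"x": 0,"y": 0,"z": 0,"ax": 0,"ay": 0,"az": 0}
    - {"claw": 0,"x": 0,"y": 0,"z": 0,"ax": 0,"ay": 0,"az": 0}
    - {"claw": 0,"x": 0,"y": 0,"z": 0,"ax": 0,"ay": 0,"az": 0}
    - {"claw": 0,"x": 0,"y": 0,"z": 0,"ax": 0,"ay": 0,"az": 0}
  squeeze: 20

```text
time: 10.55
position: [0.4691, -0.1355, 0.2562]
tcp_rot: [[0.395, 0.919, 0.001], [0.919, -0.395, -0.0], [-0.0, 0.001, -1.0]]
wrist_force: [0.3, 0.2, 0.8]
opening: 0.238
```

Run:
```python
from h import *
st=robot.state();print(st["time"],np.round(st["position"],4),st["opening"],np.round(st["wrist_force"],1),np.round(st["wrist_torque"],2))
np.save("w8.npy",robot.camera_params("wrist")["pose"])
b=robot.read_camera("wrist");cv2.imwrite("pics/w8.png",b)
cv2.imwrite("pics/c8.png",cv2.resize(b[84:384,136:376],(480,600)))
```

```text
10.55 [ 0.4691 -0.1355  0.2562] 0.2382334165573109 [0.3 0.2 0.8] [-0.12 -0.22  0.02]
```

View pics/c8.png

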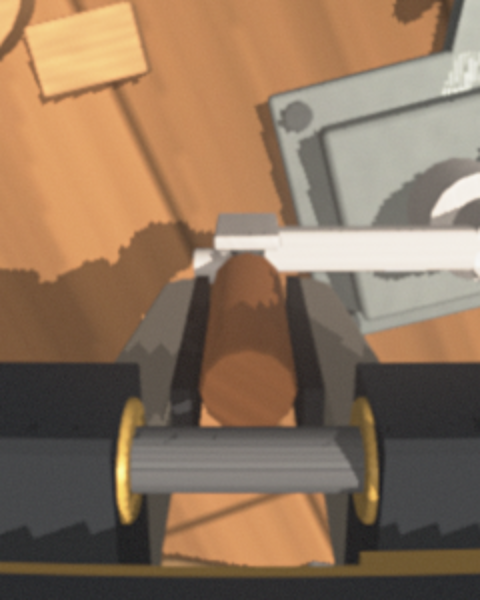

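The grip is now square between the pads: top face centred at column 249, base at 246, and the opening equals the 22 mm grip. It's upright, so I'll crank clockwise, turning the tool with the arm.

Emit:
send_rows:
  plan:
    - {"claw": 0,"x": 0.872,"y": 0.038,"z": 0,"ax": 0,"ay": 0,"az": 5}
    - {"claw": 0,"x": 0.872,"y": 0.038,"z": 0,"ax": 0,"ay": 0,"az": 5}
    - {"claw": 0,"x": 0.872,"y": 0.038,"z": 0,"ax": 0,"ay": 0,"az": 5}
    - {"claw": 0,"x": 0.872,"y": 0.038,"z": 0,"ax": 0,"ay": 0,"az": 5}
    - {"claw": 0,"x": 0.872,"y": 0.038,"z": 0,"ax": 0,"ay": 0,"az": 5}
    - {"claw": 0,"x": 0,"y": 0,"z": 0,"ax": 0,"ay": 0,"az": 0}

```text
time: 11.2
position: [0.4948, -0.0999, 0.2562]
tcp_rot: [[0.746, 0.666, 0.001], [0.666, -0.746, 0.0], [0.001, 0.0, -1.0]]
wrist_force: [2.4, 0.7, 1.6]
opening: 0.238
```

Emit:
send_rows:
  plan:
    - {"claw": 0,"x": 0.872,"y": 0.038,"z": 0,"ax": 0,"ay": 0,"az": 5}
    - {"claw": 0,"x": 0.872,"y": 0.038,"z": 0,"ax": 0,"ay": 0,"az": 5}
    - {"claw": 0,"x": 0.872,"y": 0.038,"z": 0,"ax": 0,"ay": 0,"az": 5}
    - {"claw": 0,"x": 0.872,"y": 0.038,"z": 0,"ax": 0,"ay": 0,"az": 5}
    - {"claw": 0,"x": 0.872,"y": 0.038,"z": 0,"ax": 0,"ay": 0,"az": 5}
    - {"claw": 0,"x": 0,"y": 0,"z": 0,"ax": 0,"ay": 0,"az": 0}

```text
time: 11.8
position: [0.5325, -0.0789, 0.2562]
tcp_rot: [[0.957, 0.289, 0.001], [0.289, -0.957, 0.001], [0.001, -0.001, -1.0]]
wrist_force: [0.3, 1.1, 2.8]
opening: 0.233
```

Emit:
send_rows:
  plan:
    - {"claw": 0,"x": 0.872,"y": 0.038,"z": 0,"ax": 0,"ay": 0,"az": 5}
    - {"claw": 0,"x": 0.872,"y": 0.038,"z": 0,"ax": 0,"ay": 0,"az": 5}
    - {"claw": 0,"x": 0.872,"y": 0.038,"z": 0,"ax": 0,"ay": 0,"az": 5}
    - {"claw": 0,"x": 0.872,"y": 0.038,"z": 0,"ax": 0,"ay": 0,"az": 5}
    - {"claw": 0,"x": 0.872,"y": 0.038,"z": 0,"ax": 0,"ay": 0,"az": 5}
    - {"claw": 0,"x": 0,"y": 0,"z": 0,"ax": 0,"ay": 0,"az": 0}

```text
time: 12.4
position: [0.5757, -0.0759, 0.2562]
tcp_rot: [[0.99, -0.141, 0.001], [-0.141, -0.99, 0.001], [0.001, -0.001, -1.0]]
wrist_force: [1.6, 2.2, 2.2]
opening: 0.236
```

Emit:
send_rows:
  plan:
    - {"claw": 0,"x": 0.872,"y": 0.038,"z": 0,"ax": 0,"ay": 0,"az": 5}
    - {"claw": 0,"x": 0.872,"y": 0.038,"z": 0,"ax": 0,"ay": 0,"az": 5}
    - {"claw": 0,"x": 0.872,"y": 0.038,"z": 0,"ax": 0,"ay": 0,"az": 5}
    - {"claw": 0,"x": 0.872,"y": 0.038,"z": 0,"ax": 0,"ay": 0,"az": 5}
    - {"claw": 0,"x": 0.872,"y": 0.038,"z": 0,"ax": 0,"ay": 0,"az": 5}
    - {"claw": 0,"x": 0,"y": 0,"z": 0,"ax": 0,"ay": 0,"az": 0}
    - {"claw": 0,"x": 0,"y": 0,"z": 0,"ax": 0,"ay": 0,"az": 0}

```text
time: 13.1
position: [0.6159, -0.0913, 0.2562]
tcp_rot: [[0.838, -0.545, 0.002], [-0.545, -0.838, 0.0], [0.001, -0.001, -1.0]]
wrist_force: [3.7, 2.9, 1.7]
opening: 0.235
```

Run:
```python
from h import *
st=robot.state();print(st["time"],np.round(st["position"],4),st["opening"],np.round(st["wrist_force"],1),np.round(st["wrist_torque"],2),np.round(st["qpos"],2))
P=np.array(st["position"])[:2]
for A in((.5615,-.175),(.563,-.174),(.5598,-.176)):
  d=P-A;e=np.array([.6297,-.070])-A;print(np.linalg.norm(d),np.degrees(np.arctan2(d[1],d[0])),np.degrees(np.arctan2(e[1],e[0])))
np.save("w9.npy",robot.camera_params("wrist")["pose"])
b=robot.read_camera("wrist");t=robot.read_camera("top");cv2.imwrite("pics/w9.png",b);cv2.imwrite("pics/t9.png",t)
c=np.hstack([cv2.resize(b,(400,300)),cv2.resize(t[60:240,232:472],(400,300),interpolation=cv2.INTER_CUBIC)]);cv2.imwrite("pics/c9.png",c)
```

```text
13.1 [ 0.6159 -0.0913  0.2562] 0.2349689464830318 [3.7 2.9 1.7] [ 0.54 -0.67  0.  ] [-0.34  0.31  1.51  0.    1.32  1.81]
0.09986661061615505 56.969270759212314 56.99531672645471
0.09821318347706066 57.384921513701116 57.3260734734714
0.10163545095049933 56.47308794353107 56.597785650402244
```

View pics/c9.png

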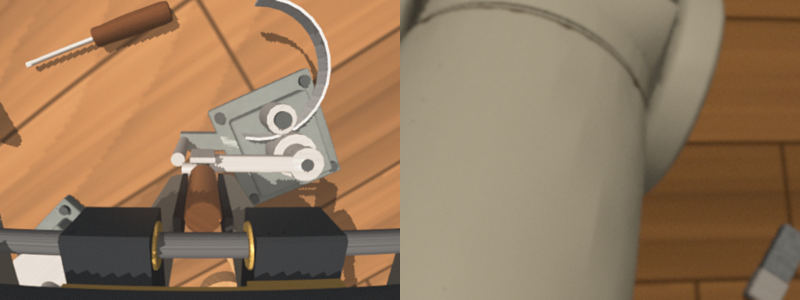

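The arm now points at the post: wrist view nut (307,165), hinge about (203,160), post top (178,159). A residual 4 N radial force says the pads sit slightly inward, so I'll ease the clamp, shift 1.5 mm outward and re-square the grip before letting go.

Emit:
send_rows:
  plan:
    - {"claw": 0.35,"x": 0,"y": 0,"z": 0,"ax": 0,"ay": 0,"az": 0}
    - {"claw": 0.35,"x": 0,"y": 0,"z": 0,"ax": 0,"ay": 0,"az": 0}
    - {"claw": 0.35,"x": 0,"y": -0.15,"z": 0,"ax": 0,"ay": 0,"az": 0}
    - {"claw": 0,"x": 0,"y": 0,"z": 0,"ax": 0,"ay": 0,"az": 0}
    - {"claw": 0,"x": 0,"y": 0,"z": 0,"ax": 0,"ay": 0,"az": 0}
    - {"claw": 0,"x": 0,"y": 0,"z": 0,"ax": 0,"ay": 0,"az": 0}
    - {"claw": 0,"x": 0,"y": 0,"z": 0,"ax": 0,"ay": 0,"az": 0}
  squeeze: 20

```text
time: 13.9
position: [0.6162, -0.0904, 0.2558]
tcp_rot: [[0.836, -0.549, -0.001], [-0.549, -0.836, -0.001], [-0.001, 0.001, -1.0]]
wrist_force: [-1.6, -1.3, 0.4]
opening: 0.235
```

Run:
```python
from h import *
st=robot.state();f=np.array(st["wrist_force"]);print(np.round(st["position"],4),st["opening"],f.round(1),"radial",f[:2]@[.545,.838])
```

```text
[ 0.6162 -0.0904  0.2558] 0.23482777490268272 [-1.6 -1.3  0.4] radial -1.974642063148609
```

Emit:
send_rows:
  plan:
    - {"claw": 0.7,"x": 0,"y": 0,"z": 0,"ax": 0,"ay": 0,"az": 0}
    - {"claw": 0.7,"x": 0,"y": 0,"z": 0,"ax": 0,"ay": 0,"az": 0}
    - {"claw": 0.7,"x": 0,"y": 0,"z": 0,"ax": 0,"ay": 0,"az": 0}
    - {"claw": 0.7,"x": 0,"y": 0,"z": 0,"ax": 0,"ay": 0,"az": 0}
    - {"claw": 0.7,"x": 0,"y": 0,"z": 0,"ax": 0,"ay": 0,"az": 0}
    - {"claw": 0.7,"x": 0,"y": 0,"z": -2,"ax": 0,"ay": 0,"az": 0}
    - {"claw": 0.7,"x": 0,"y": 0,"z": -3,"ax": 0,"ay": 0,"az": 0}
    - {"claw": 0.7,"x": 0,"y": 0,"z": -3,"ax": 0,"ay": 0,"az": 0}
    - {"claw": 0.7,"x": 0,"y": 0,"z": -2,"ax": 0,"ay": 0,"az": 0}
    - {"claw": 0.7,"x": 0,"y": 0,"z": 0,"ax": 0,"ay": 0,"az": 0}

```text
time: 14.9
position: [0.6179, -0.0904, 0.3601]
tcp_rot: [[0.836, -0.549, 0.007], [-0.549, -0.836, -0.002], [0.007, -0.002, -1.0]]
wrist_force: [0.0, -0.2, 0.7]
opening: 0.703
```

Run:
```python
from h import *
st=robot.state();print(st["time"],np.round(st["position"],4))
np.save("w10.npy",robot.camera_params("wrist")["pose"])
b=robot.read_camera("wrist");s=robot.read_camera("scene");cv2.imwrite("pics/w10.png",b);cv2.imwrite("pics/s10.png",s)
c=np.hstack([cv2.resize(b[100:340,160:416],(480,450),interpolation=cv2.INTER_CUBIC),cv2.resize(s[90:260,130:251],(320,450),interpolation=cv2.INTER_CUBIC)]);cv2.imwrite("pics/c10.png",c)
```

```text
14.9 [ 0.6179 -0.0904  0.3601]
```

View pics/c10.png

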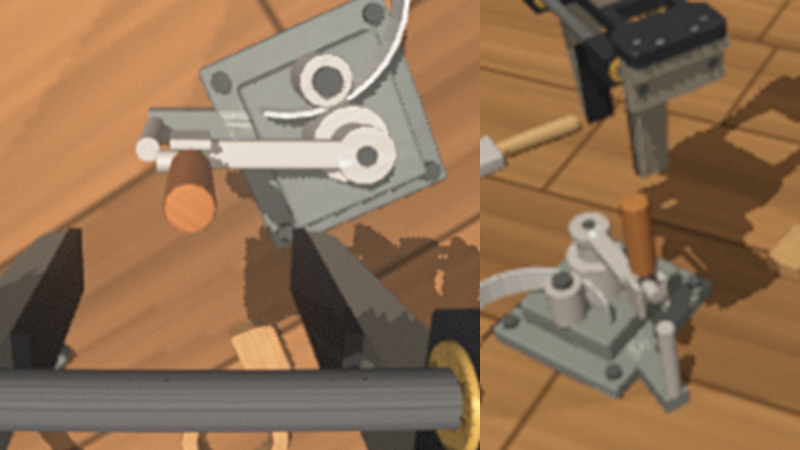

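Released: the wrist crop shows nut (367,156), cheeks around (190,153), post top (148,149) and grip top (190,208). Both views show the grip standing up. Now to put numbers on it.

Run:
```python
from h import *
w=robot.camera_params("wrist");w["pose"]=np.load("w10.npy");s=robot.camera_params("scene")
f=lambda c,r,z:plane(w,(160+c/1.875,100+r/1.875),z)
nut=f(367,156,.118);post=f(148,149,.1);top=f(190,208,.216)
arm=f(225,153.5,.116);ch=f(190,153,.138)
a=lambda d:np.degrees(np.arctan2(d[1],d[0]))
print("nut",nut,"post",post,"top",top,"cheek",ch)
print("post dir",a(post-nut),"arm",a(arm-nut),"cheek",a(ch-nut),"top",a(top-nut),"r top",np.linalg.norm((top-nut)[:2]),"r post",np.linalg.norm((post-nut)[:2]),"r cheek",np.linalg.norm((ch-nut)[:2]))
d=post-nut;d=d[:2]/np.linalg.norm(d[:2]);H=nut[:2]+.1*d
q=proj(w,[[*H,.138],[*H,.216]]);print("pred upright",((q-[160,100])*1.875).round(1).tolist())
q=proj(s,[[*H,.146],[*H,.216]]);print("scene pred crop",((q-[130,90])*2.645+[480,0]).round(1).tolist())
```

```text
nut [ 0.5599355  -0.17519612  0.118     ] post [ 0.62843649 -0.07136352  0.1       ] top [ 0.61548282 -0.09174425  0.216     ] cheek [ 0.61983997 -0.09509729  0.138     ]
post dir 56.5861552957619 arm 55.98606712510396 cheek 53.207850252105125 top 56.35143293155374 r top 0.10024828661912902 r post 0.12439290262794016 r cheek 0.10002184220039455
pred upright [[189.7, 163.9], [190.6, 209.0]]
scene pred crop [[642.8, 265.1], [632.8, 196.9]]
```

```bash
python3 -c "
from station import robot
print(robot.finish_job())"
```

```text
the job is handed in; nothing more can be done
None
```

The roller's grip is unfolded upright and its crank arm now points at the index post. I handed the job in at about 15 s, with the arm lifted clear. I never moved the tool to the coiler.

- **Unfolding:** The first lift slipped in the pads and stopped about 4–5° short of upright, and a firmer regrasp still left it about 2.6° short. I then turned the tool 90° and closed the flat pads along the arm, which squared the grip upright before any cranking.
- **Cranking:** I cranked 100° clockwise and re-squared the grip once at the end, because a 4 N side force showed the pads sat slightly inward. Then I released it and lifted 10 cm.
- **Upright check, after letting go:** The grip top was 100.2 mm from the crank axis (nominal 100 mm), and within about 1 mm of where an upright grip should appear in the wrist view. In the scene view the lean matched vertical, though my picked points sat 2–4 camera pixels off the prediction.
- **Pointing check:** From the axis, the grip top lay at 56.4° and the arm's centreline at 56.0°, against 56.6° for the post. A rough reading on the hinge cheeks gave 53.2°; I set it aside because those points were hard to pick.
- **Forces:** The largest wrist force I read was about 11 N, with readings taken at the end of each move call.

I viewed 11 pictures, one over the budget. One of them was wasted when a move was refused for missing row keys.

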